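# Latch the carton sealer and pack the finished cartons

### The job

First press the sealer's red lever paddle all the way down, until its detent holds the lever there by itself when you let go. Then clear the catch tray: put both finished cartons into the blue delivery tote, keeping them the right way up, and set each one down gently, flat on the tote's floor. Leave the cup, jar, warmer, bowl and sauce bottle where they stand.

Things in the scene. Friction and masses are not known exactly. Their poses are not given: they have to be found in the camera images.
- sealer: Fixed stainless carton sealer. Origin: its centre on the table; z up, x points from the paddle (operator's side) to the lever's pivot. Base 330 (x, -130 to +200) by 200 (y) by 60 mm high; the carton in it is fixed, not to be handled. Four posts at x = +20 and +140, y = +-110 mm carry a steel bar rack above the lever.
- rack_front (a point): Middle of the front bar (8 mm thick) of the rack, at x = -105, z = 285 mm in the sealer's frame. The rack runs from here to x = +145 mm, y = -115 to +115 mm. It covers all but the paddle's front end, so an upright gripper hits it: press with closed fingertips, tool tilted about 40 degrees, fingers pointing down and towards the sealer's +x.
- paddle (a point): Middle of the top of the red paddle (50 mm along the lever, 90 mm wide, 12 mm thick) at the lever's front end. It stands 214 mm high when up, sprung, and 126 mm high when down and latched. It resists with about 12 N at first, then less; below about 152 mm it snaps down into the detent by itself and stays (about 7 N lifts it out); released higher, it springs up again.
- pivot_front (a point): A point on the front of the sealer's deck, below the paddle, at x = -120, z = 60 mm in the sealer's frame. The lever's pivot axis is level, along the sealer's y, at x = +100, z = 165 mm in that frame. The lever points from it to -x, from 0.21 rad above level (up) to 0.22 rad below (down); the paddle point is 205 mm out along the lever and 6 mm above its centre line.
- catch_tray: Fixed open steel tray 180 (x) by 230 (y) by 18 mm high, walls and floor 4 mm thick. Origin: centre of its underside, z up. The two cartons start in it. It stands on the left or right of the sealer.
- tote: Fixed blue open-topped delivery tote 200 (x) by 240 (y) by 75 mm high, walls and floor 5 mm thick. Origin: centre of its underside, z up. It stands empty on the other side of the sealer from the catch tray. Both cartons fit flat side by side along its y, about 50 mm either side of the centre, their long sides along its x.
- carton_a: Sealed brown card carton with a green band, 120 (x) by 54 (y) by 55 mm high, 0.13 to 0.25 kg. Origin: centre of its underside; z up through its lid. Grip across its 54 mm width.
- carton_b: The same carton with an orange band: 120 (x) by 54 (y) by 55 mm high, 0.13 to 0.25 kg. Origin: centre of its underside; z up through its lid. Grip across its 54 mm width.
- cup: Bystander: copper cup, 72 mm across the rim, 95 mm high. Origin: centre of its underside.
- jar: Bystander: amber glass jar, 64 mm across, 90 mm high. Origin: centre of its underside.
- warmer: Bystander: round steel tea-light warmer, 124 mm across the foot, 85 mm high. Origin: centre of its underside.
- bowl: Bystander: steel bowl, 110 mm across, 45 mm high. Origin: centre of its underside.
- sauce: Bystander: green sauce bottle with a red cap, 56 mm across, 170 mm high. Origin: centre of its underside.

How it is judged:
By the outcome, as a careful person would: the job done as asked, in the order asked, and still so for the second after the job is handed in, with the robot touching nothing.
It also fails if it takes over 72 s, if anything falls off the work surface, if the arm or the gripper's body presses on something with over 40 N, if the wrist force passes 120 N, or if a joint passes its speed limit or range.

### The arm

A 6-joint arm with a two-finger parallel gripper is mounted at the origin on the work surface. World frame = base frame: x ahead of the robot, y to its left, z up, the work surface at z = 0. Lengths are in m, angles in rad, forces in N, time in s.
With the tool pointing down it reaches from about 0.3 to 0.825 m from the base axis. Payload 5.4 kg.
Tool frame: the origin (TCP) lies at the very end of the fingers, on their centre line; the grasp point (between the pads) lies 19 mm behind it; z points along the fingers, y is the line along which they close (so a half turn about z gives the same grasp; the last joint's range is limited). The gripper opens to 92 mm and grips with 3 to 60 N. Pads are 20 mm wide; open, the fingers measure 128 mm over their backs; the gripper's body (75 mm by 189 mm) begins 69 mm behind the grasp point.
Start: joints at [-1.428, 0.158, 1.597, -0, 1.386, -0.21], TCP at [0.199, -0.54, 0.215] pointing down, gripper open.
Joint ranges: [-2.91, 2.91], [-0.94, 2.29], [0.18, 2.7], [-1.29, 4.43], [0.17, 2.64], [-3, 3]. Speed limits (rad/s): [2.57, 2.57, 3.14, 3.14, 3.14, 3.14].

### API

Orientations are given as a rotation vector (axis times angle).
In Python, from workcell import bot gives the robot as it stands. Calls block until the motion is done:
- bot.goto(position, orientation): joint-space move of the TCP to a pose.
- bot.line_to(position, rot=None, max_speed=0.15): straight line of the TCP; rot=None keeps the orientation; max_speed is the mean speed in m/s.
- bot.set_joints(angles): joint-space move.
- bot.set_gripper(opening, newtons=None): opening from 0.0 (shut) to 1.0 (fully open); newtons is the grip in N (None keeps the last); returns when the fingers have stopped.
- bot.hold(seconds).
- bot.inverse_kinematics(position, orientation): joint angles nearest the present ones, or None.
- bot.read_camera(name): name is "scene" or "top" or "wrist"; returns a dict with "pixels" (384x512x3 uint8, blue, green, red), "fx", "fy", "cx", "cy" (pixels), "R" (3x3) and "t" (3): a world point X has camera coordinates R X + t. Camera axes: x right, y down, z forward; pixel columns grow to the right and rows downward; lengths in m; the calibration is good to about 2 mm. A picture is of the moment at which its call begins. There is no depth.
A pose or a line that the arm cannot do raises bot.MotionError and nothing moves.
- bot.job_done(): hands the job in; it is judged then, once.
Readings, each from a call of its own:
- bot.current_clock(): time.
- bot.current_joints(): joint angles.
- bot.current_joint_vel(): joint speeds.
- bot.current_effort(): joint torques, N m.
- bot.current_ee_pos(): TCP position.
- bot.current_tool_rot(): TCP orientation.
- bot.current_contact_force(): force on the tool from outside, world axes, zero at the start.
- bot.current_ft_torque(): the same for the moment, N m.
- bot.current_opening(): opening from 0.0 (shut) to 1.0 (fully open).
- bot.current_grip_force(): force on a finger pad.
Only numpy, scipy, OpenCV 4.12 (cv2) and the standard library are available. Lean on these libraries where they do the work, as an engineer would, in place of code of your own. Each camera call takes 0.05 s, during which the arm holds its last target. There are 200 camera calls.

## Working session

There is one attempt and no reset: what is moved stays moved. The work goes in short steps, each a Python script; the robot and the scene stay as the last script left them, time stands still between calls to the robot, and variables do not carry over. Pictures are saved under pics/ and viewed, at most 10 in all, crops included, and the job is handed in when it is done.

```bash
ls; mkdir -p pics; python3 - <<'E'
from workcell import bot
import cv2,numpy as np,pickle
d={n:bot.read_camera(n) for n in("scene","top","wrist")}
pickle.dump(d,open('c0.pkl','wb'))
for n in d:
    c=d[n]; print(n,c["fx"],c["cx"],c["cy"],(-c["R"].T@c["t"]).round(3),c["R"].round(3).tolist())
for n in("scene","top"): cv2.imwrite(f"pics/{n}0.png",cv2.resize(d[n]["pixels"],(800,600),interpolation=cv2.INTER_CUBIC))
E
```

```text
pics
scene 420.63061952159944 252.3815430715808 195.23816326693574 [1.444 0.015 0.952] [[-0.01, 1.0, 0.016], [0.655, 0.019, -0.756], [-0.756, 0.003, -0.655]]
top 424.3088367166418 247.35580295418484 187.3672436839233 [ 0.499 -0.015  1.37 ] [[-0.028, -1.0, -0.005], [-0.999, 0.028, -0.043], [0.043, 0.004, -0.999]]
wrist 317.3602928631961 256.51811912017104 190.76632636379892 [ 0.258 -0.517  0.384] [[0.346, -0.938, -0.001], [-0.912, -0.337, 0.233], [-0.219, -0.08, -0.972]]
```

View pics/top0.png

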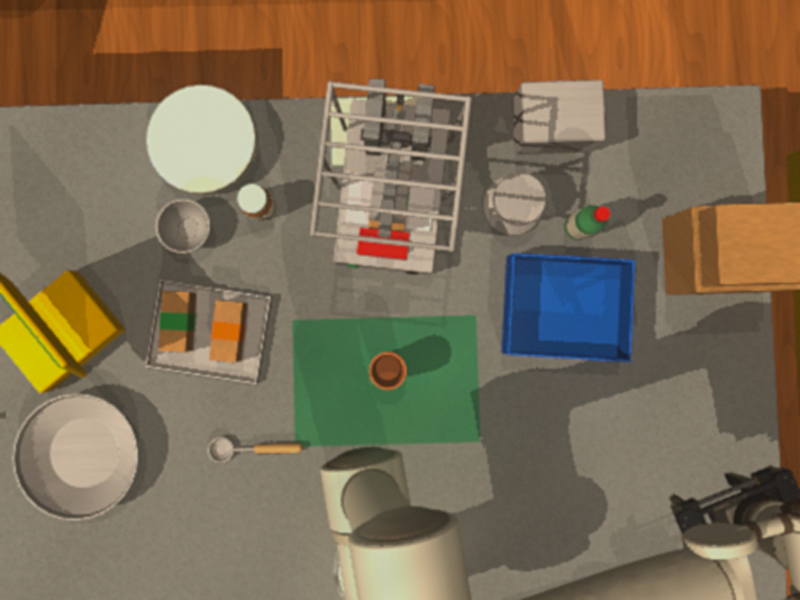

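View pics/scene0.png

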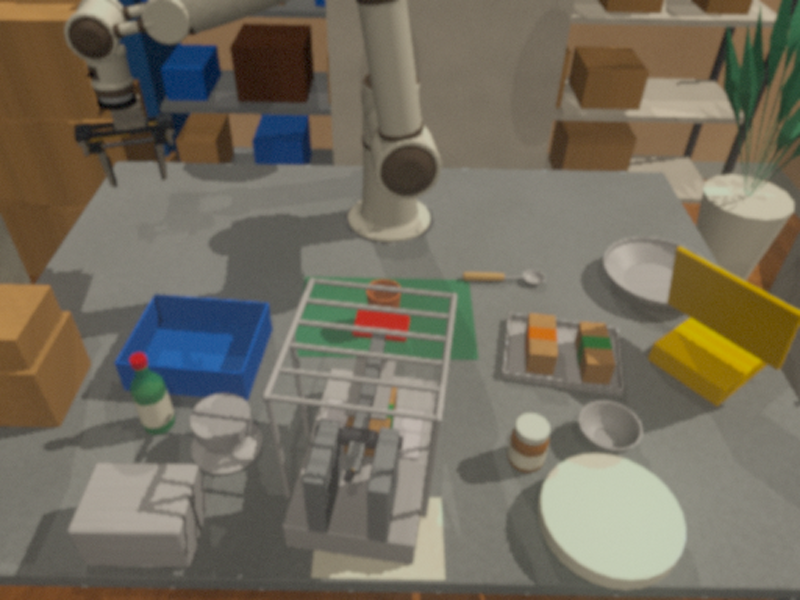

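The top view shows the tray on the left (~210,330) with the green carton at (175,320) and the orange one at (227,330). The sealer paddle is at (383,243), the cup at (388,370) and the tote at (570,307). The scene view shows the same layout, with the paddle at (382,325). I'll make enlarged crops so I can pick points.

```bash
python3 - <<'E'
import cv2,numpy as np,pickle
d=pickle.load(open('c0.pkl','rb'))
def mont(name,crops,s=4,w=100,h=75):
    t=[]
    for n,u,v in crops:
        c=cv2.resize(d[n]["pixels"][v:v+h,u:u+w],(w*s,h*s),interpolation=cv2.INTER_CUBIC)
        cv2.rectangle(c,(0,0),(w*s-1,h*s-1),(255,255,255),1)
        t.append(c)
    cv2.imwrite(name,np.vstack([np.hstack(t[:2]),np.hstack(t[2:])]))
mont("pics/m1.png",[("top",85,175),("scene",310,190),("top",315,157),("scene",76,185)])
mont("pics/m2.png",[("top",193,45),("scene",160,170),("top",193,110),("scene",160,230)],4,)
E
```

```text
(no output)
```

View pics/m1.png

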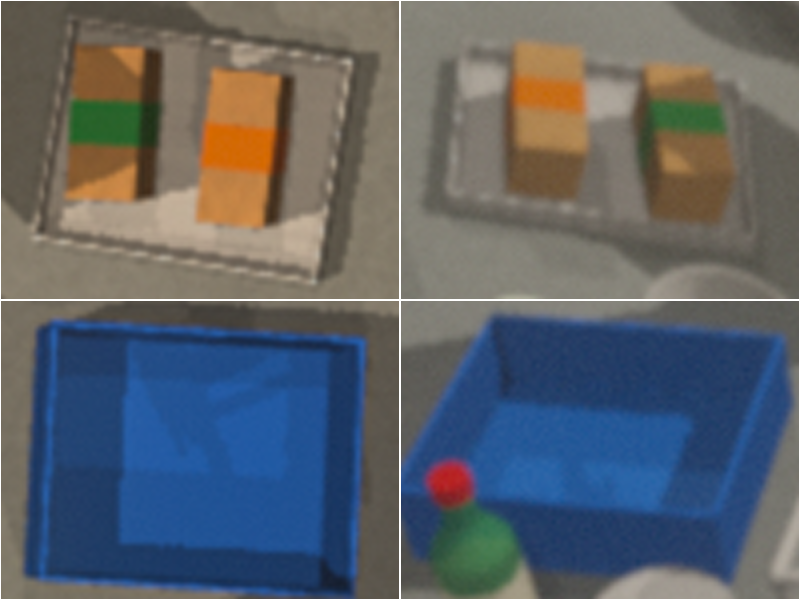

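View pics/m2.png

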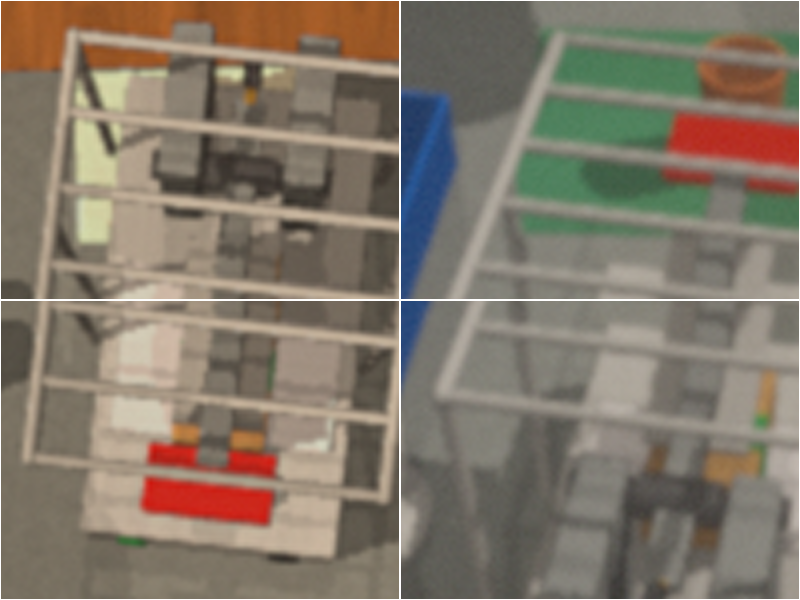

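m1: both cartons stand free in the tray. Green lid corners are at about (80,46)-(132,201) and orange at (212,69)-(265,226). The tote rim runs from (52,323) to (355,594). m2: the rack corners are at (72,36), (27,457) and (387,497), with the paddle at (148..276, 446..524). Next I fit the poses from both views.

```bash
cat > h.py <<'E'
import numpy as np,pickle
from scipy.optimize import least_squares
from scipy.spatial.transform import Rotation as Rn
def proj(c,X):
    q=np.atleast_2d(X)@np.asarray(c["R"]).T+c["t"]
    return np.c_[c["fx"]*q[:,0]/q[:,2]+c["cx"],c["fy"]*q[:,1]/q[:,2]+c["cy"]]
def place(p,L):
    return np.asarray(L)@Rn.from_euler('z',p[3]).as_matrix().T+p[:3]
def fit(obs,p0):  # obs: list of (camera, local points, pixels)
    f=lambda p:np.concatenate([(proj(c,place(p,L))-U).ravel() for c,L,U in obs])
    r=least_squares(f,p0,loss='soft_l1'); return r.x,np.sqrt(np.mean(f(r.x)**2)),f(r.x)
E
python3 - <<'E'
from h import *
d=pickle.load(open('c0.pkl','rb'));T,S=d["top"],d["scene"]
def m(off,q,pts): return np.array(off)+(np.array(pts,float)-q+.5)/4-.5
def z8(pts): return (np.array(pts,float)+.5)/1.5625-.5
def box(lx,ly,h): # top order TL TR BR BL (up=+x,left=+y); scene order same points rotated
    t=[(lx,ly,h),(lx,-ly,h),(-lx,-ly,h),(-lx,ly,h)]; s=[(-lx,-ly,h),(-lx,ly,h),(lx,ly,h),(lx,-ly,h)]; return t,s
t0=lambda p:m((85,175),(0,0),p); s0=lambda p:m((310,190),(400,0),p)
t1=lambda p:m((315,157),(0,300),p); s1=lambda p:m((76,185),(400,300),p)
P={}
for n,(lx,ly,h),tp,sp,g in [
 ("a",(.06,.027,.055),t0([(80,46),(145,46),(132,200),(67,197)]),s0([(643,66),(713,68),(731,165),(653,168)]),(.55,.4,0,0)),
 ("b",(.06,.027,.055),t0([(212,69),(281,73),(265,226),(197,221)]),s0([(515,43),(582,45),(584,150),(510,149)]),(.55,.3,0,0)),
 ("tray",(.09,.115,.018),t0([(68,17),(354,60),(320,284),(36,238)]),s0([(466,42),(740,84),(755,238),(447,203)]),(.55,.35,0,-.1)),
 ("tote",(.1,.12,.075),t1([(52,323),(365,338),(355,594),(40,578)]),s1([(495,316),(785,338),(720,518),(400,490)]),(.55,-.35,0,0))]:
    t,s=box(lx,ly,h); P[n],e,r=fit([(T,t,tp),(S,s,sp)],g); print(n,P[n].round(4),e.round(2))
r=[(.145,.115,.285),(.145,-.115,.285),(-.105,-.115,.285),(-.105,.115,.285)]
tp=np.vstack([m((193,45),(0,0),[(72,36)]),z8([(470,97)]),m((193,110),(0,300),[(387,497),(27,457)])])
sp=np.vstack([m((160,170),(400,0),[(560,37)]),z8([(457,291),(443,411)]),m((160,230),(400,300),[(443,393)])])
P["sealer"],e,q=fit([(T,r,tp),(S,[r[2],r[3],r[0],r[1]],sp)],(.7,0,0,0));print("sealer",P["sealer"].round(4),e.round(2)); print(q.round(1))
def pad(th): return [100-205*np.cos(th)-6*np.sin(th)*-1*-1,0,165+205*np.sin(th)+6*np.cos(th)]
w=place(P["sealer"],np.array([pad(.21),pad(-.22),[-105,0,285]])/1e3);print(w.round(4))
print("pad px (m2 coords) top",(proj(T,w[0])-(193,110)+.5)*4-.5+[0,300],"scene",(proj(S,w[0])-(160,170)+.5)*4-.5+[400,0])
# cup from rim: 800px top (388,370), scene (384,287)
f=lambda X:np.concatenate([(proj(T,X)-z8([(388,370)])).ravel(),(proj(S,X)-z8([(384,286)])).ravel()])
P["cup"]=least_squares(f,(.45,0,.1)).x;print("cup",P["cup"].round(3))
pickle.dump(P,open('P.pkl','wb'))
E
```

```text
a [ 0.513   0.4128  0.0055 -0.1098] 0.91
b [ 0.4908  0.3111  0.0041 -0.1324] 0.59
tray [ 0.4897  0.3593 -0.0055 -0.1762] 0.73
tote [ 0.5176 -0.3669 -0.0029 -0.0816] 0.9
sealer [ 0.736  -0.0173  0.0068 -0.1283] 1.24
[-1.3 -0.2 -2.5  0.2 -0.6 -0.5 -0.2  0.5 -0.8 -1.5 -2.   0.5 -1.8  2.
  0.2 -1.1]
[[ 0.6351 -0.0043  0.2204]
 [ 0.638  -0.0047  0.1329]
 [ 0.6318 -0.0039  0.2918]]
pad px (m2 coords) top [[207.13879325 485.01417681]] scene [[736.73221907 137.9011211 ]]
cup [ 0.408 -0.006  0.106]
```

```bash
cat >> h.py <<'E'
def rotvec(zaxis,yaxis):
    z=np.array(zaxis)/np.linalg.norm(zaxis); y=np.array(yaxis)-np.dot(yaxis,z)*z; y/=np.linalg.norm(y)
    return Rn.from_matrix(np.c_[np.cross(y,z),y,z]).as_rotvec()
E
cat > press.py <<'E'
from h import *
from workcell import bot
import cv2
P=pickle.load(open('P.pkl','rb')); s=P["sealer"].copy(); s[2]=0
Rz=Rn.from_euler('z',s[3]); a=np.radians(40)
zt=Rz.apply([np.sin(a),0,-np.cos(a)])
w=lambda x,z:place(s,[x,0,z])
best=None
for sg in(1,-1):
    rv=rotvec(zt,Rz.apply([0,sg,0])); A=w(-.102,.245)-.09*zt
    j=bot.inverse_kinematics(A,rv); print(sg,None if j is None else np.round(j,2))
    if j is not None and (best is None or abs(j[5])<abs(best[1][5])): best=(rv,j)
rv=best[0]
bot.set_gripper(0.0); bot.goto(A,rv); print(bot.current_clock(),bot.current_ee_pos())
bot.line_to(w(-.102,.235),max_speed=.15); print(bot.current_contact_force())
for z in np.r_[np.arange(.225,.150,-.015),np.arange(.150,.124,-.004)]:
    bot.line_to(w(-.102,z),max_speed=.06)
    F=np.array(bot.current_contact_force());print(round(z,3),F.round(1))
    if F[2]>30: break
c=bot.read_camera("scene")["pixels"]; 
bot.line_to(w(-.102,z+.06)-.0*zt,max_speed=.12); print(bot.current_contact_force(),bot.current_clock())
bot.line_to(w(-.102,.245)-.09*zt,max_speed=.2)
d={n:bot.read_camera(n) for n in("scene","top")}; pickle.dump(d,open('c1.pkl','wb'))
cv2.imwrite("pics/press.png",np.hstack([cv2.resize(d["scene"]["pixels"][150:300,160:320],(400,375)),cv2.resize(d["top"]["pixels"][40:190,180:340],(400,375))]))
E
python3 press.py
```

```text
1 [-0.25 -0.43  2.08  0.11  0.8  -1.74]
-1 [-0.25 -0.43  2.08  0.11  0.8   1.4 ]
3.8583 [0.5775245  0.00254438 0.31391074]
[-0.7972613   0.25043651  0.49479885]
0.225 [-0.4 -0.7 -0.2]
0.21 [-6.4  1.3 12. ]
0.195 [-1.3  0.1  9.6]
0.18 [1.2 0.4 6. ]
0.165 [ 0.8 -0.7  2.5]
0.15 [0.  0.1 0.3]
0.15 [-0.4  0.1  0.5]
0.146 [ 0.5  0.2 -0.2]
0.142 [-0.7 -0.7 -0.6]
0.138 [ 0.4  0.1 -0.2]
0.134 [-0.9 -0.7 -0.1]
0.13 [ 1.3 -0.5  1.6]
0.126 [-23.    0.1  25.8]
[0.42068285 0.56643378 0.23047751] 9.425
```

View pics/press.png

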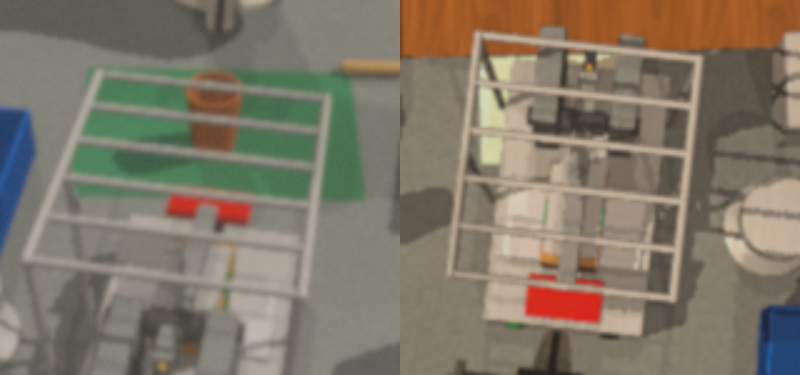

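The lever stays down on its own: the paddle is now at scene crop (210,208), below the second bar, and the tip reads zero force. Next I hover over the tray to check the carton fit with the wrist camera.

```bash
cat > hover.py <<'E'
from h import *
from workcell import bot
import cv2
P=pickle.load(open('P.pkl','rb'))
yaw=P["b"][3]; rv=None
for sg in(1,-1):
    r=rotvec([0,0,-1],[-sg*np.sin(yaw),sg*np.cos(yaw),0]); j=bot.inverse_kinematics([.43,.36,.36],r); print(sg,None if j is None else np.round(j,2))
    if j is not None and (rv is None or abs(j[5])<bj): rv,bj=r,abs(j[5])
p=np.array(bot.current_ee_pos()); bot.line_to([p[0]-.08,p[1],.38],max_speed=.25)
bot.goto([.43,.36,.36],rv); bot.set_gripper(.87)
c=[bot.read_camera("wrist")]
pickle.dump(c,open('c2.pkl','wb')); im=c[0]["pixels"].copy()
for n,h,col in(("a",.055,(255,255,0)),("b",.055,(255,0,255)),("tray",.018,(0,255,255))):
    lx,ly=(.09,.115) if n=="tray" else (.06,.027)
    q=proj(c[0],place(P[n],[(lx,ly,h),(lx,-ly,h),(-lx,-ly,h),(-lx,ly,h)])); print(n,q.round(0).tolist())
    cv2.polylines(im,[np.round(q).astype(int)],True,col,1)
cv2.imwrite("pics/w1.png",cv2.resize(im,(800,600))); print(bot.current_clock())
E
python3 hover.py
```

```text
1 [ 0.48  0.07  1.41 -0.    1.66 -0.96]
-1 [ 0.48  0.07  1.41 -0.    1.66  2.18]
a [[314.0, 245.0], [280.0, 246.0], [280.0, 171.0], [316.0, 170.0]]
b [[248.0, 240.0], [214.0, 240.0], [212.0, 165.0], [248.0, 165.0]]
tray [[324.0, 244.0], [193.0, 239.0], [192.0, 134.0], [335.0, 141.0]]
14.2083
```

View pics/w1.png

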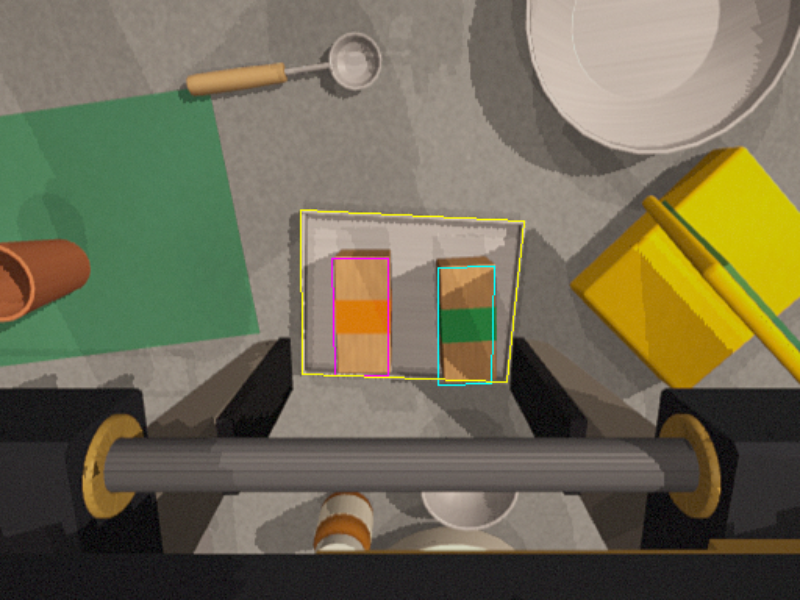

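The wrist view agrees with the fit: the overlaid outlines lie on the orange lid (~362,315) and green lid (~466,325) to within about 3 mm. Now the first transfer.

```bash
cat > move.py <<'E'
from h import *
from workcell import bot
import cv2,sys
P=pickle.load(open('P.pkl','rb')); k=sys.argv[1]; slot=float(sys.argv[2])
down=lambda yaw:rotvec([0,0,-1],[-np.sin(yaw),np.cos(yaw),0])
VIA=[.42,0,.37]; F=lambda:np.array(bot.current_contact_force())
c=P[k]; zg=.032; t=P["tote"].copy(); t[2]=0; g=place(t,[0,slot,0])
if bot.current_ee_pos()[1]<.1: bot.goto(VIA,down(-.1))
bot.set_gripper(.87)
bot.goto([c[0],c[1],.12],down(c[3]))
bot.line_to([c[0],c[1],zg],max_speed=.1); print("at",F().round(1))
bot.set_gripper(0.0,15); print("grip",bot.current_opening(),bot.current_grip_force())
if bot.current_grip_force()<3: sys.exit("no grip")
bot.line_to([c[0],c[1],.15],max_speed=.12); print("lift",F().round(1),bot.current_opening())
bot.goto([c[0]-.05,c[1]-.05,.35],down(c[3]))
bot.goto(VIA,down(-.1))
bot.goto([g[0],g[1],.22],down(t[3])); 
bot.line_to([g[0],g[1],.050],max_speed=.12); bot.hold(.2); F0=F()
zp=zg-.004+.005
for z in np.arange(zp+.010,zp-.008,-.002):
    bot.line_to([g[0],g[1],z],max_speed=.02); d=F()-F0
    if d[2]>3: break
print("down z",round(z,4),d.round(1),"nominal",zp,"open",bot.current_opening())
bot.set_gripper(bot.current_opening()+.17); bot.hold(.2)
bot.line_to([g[0],g[1],.2],max_speed=.15); 
bot.goto([.42,-.2,.37],down(t[3]))
d={n:bot.read_camera(n) for n in("scene","top","wrist")}; pickle.dump(d,open('c3.pkl','wb'))
cv2.imwrite(f"pics/place_{k}.png",np.hstack([cv2.resize(d["scene"]["pixels"][170:290,50:190],(400,343)),cv2.resize(d["top"]["pixels"][140:260,300:440],(400,343))]))
print(bot.current_clock())
E
python3 move.py b -.052
```

```text
at [-0.5 -0.4  0.4]
grip 0.5846551929749714 15.000236928462982
lift [ 0.3  0.5 -1.5] 0.5879640378179662
down z 0.031 [-2.8  2.6 11.9] nominal 0.033 open 0.5854145890558063
28.5833
```

View pics/place_b.png

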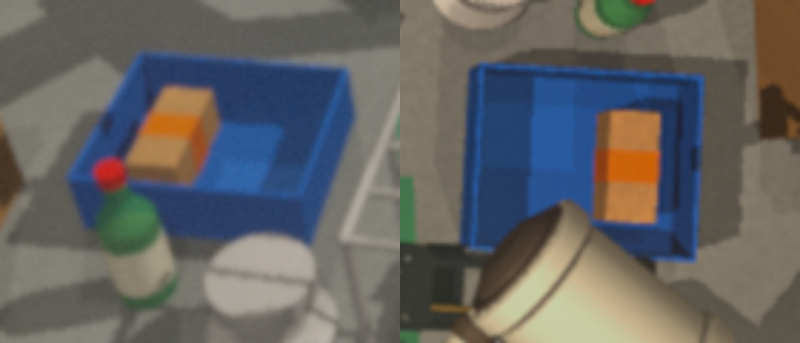

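The orange carton lies flat and upright in the right half of the tote, at (630,165) in the top crop, clear of the walls. The green one is next, with finer steps so it touches down more softly.

```bash
sed -i 's/zp-.008,-.002/zp-.008,-.001/; s/d\[2\]>3/d[2]>1.5/' move.py; python3 move.py a .052
```

```text
at [ 0.4 -0.4  0.4]
grip 0.5873558426446073 14.909899234771729
lift [ 0.3  0.6 -1.7] 0.5891329434988503
down z 0.038 [ 1.3 -1.8  1.9] nominal 0.033 open 0.5886611200900587
44.2417
```

View pics/place_a.png

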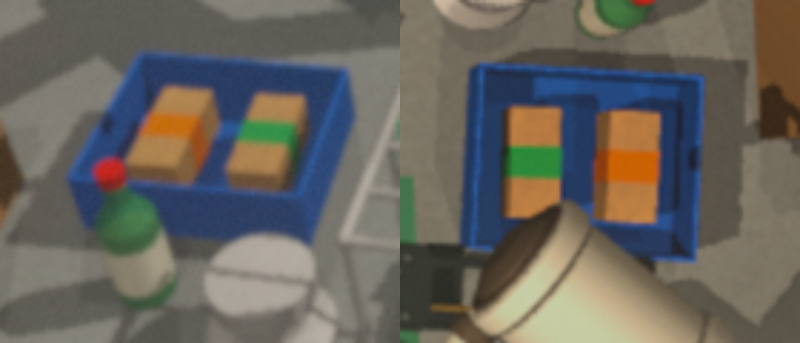

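Both cartons lie flat and upright, side by side (green at (533,162), orange at (630,165)). The green one's touchdown was triggered 5 mm above nominal, possibly by force noise. I'll regrip it and set it down again with averaged force, so that the final set-down is definitely gentle, and then check the scene.

```bash
cat > mend.py <<'E'
from h import *
from workcell import bot
import cv2
P=pickle.load(open('P.pkl','rb')); t=P["tote"].copy(); t[2]=0; g=place(t,[0,.052,0])
rv=rotvec([0,0,-1],[-np.sin(t[3]),np.cos(t[3]),0])
def F():
    f=[]
    for _ in range(5): f.append(bot.current_contact_force()); bot.hold(.02)
    return np.mean(f,0)
bot.goto([*g[:2],.2],rv); bot.line_to([*g[:2],.034],max_speed=.1); print(F().round(1))
bot.set_gripper(0.0,12); o=bot.current_opening(); print(o,bot.current_grip_force())
bot.line_to([*g[:2],.044],max_speed=.03); bot.hold(.3); F0=F(); print("held",F0.round(1))
for z in np.arange(.040,.030,-.001):
    bot.line_to([*g[:2],z],max_speed=.015); d=F()-F0
    if d[2]>2: break
print("z",z,d.round(1))
bot.set_gripper(o+.17); bot.hold(.2)
bot.line_to([*g[:2],.2],max_speed=.15); bot.goto([.35,-.2,.37],rv)
d={n:bot.read_camera(n) for n in("scene","top")}
cv2.imwrite("pics/end.png",np.hstack([cv2.resize(d["scene"]["pixels"],(400,300)),cv2.resize(d["top"]["pixels"],(400,300))]))
print(bot.current_clock(),np.abs(bot.current_joint_vel()).max())
E
python3 mend.py
```

```text
[-0.1 -0.2  0.3]
0.5856270309148651 11.926365941762924
held [ 0.1  0.1 -1.4]
z 0.032999999999999995 [-2.5  1.4  7.3]
54.1583 0.004320428571243177
```

View pics/end.png

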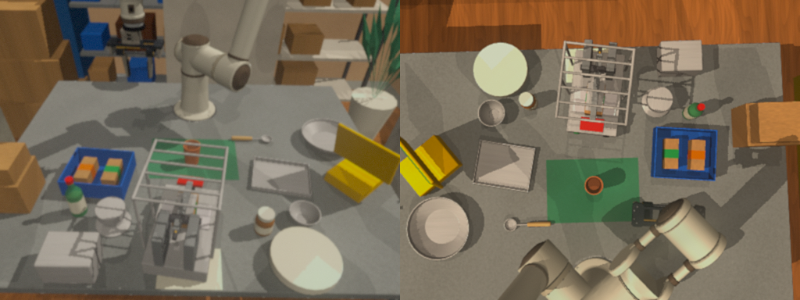

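The tray is empty (505,165). Both cartons are flat in the tote (685,152), the paddle is still down (592,126), the bystanders haven't moved, and the robot is clear. Handing in.

```bash
python3 -c "
from workcell import bot
print(bot.job_done())"
```

```text
the job is handed in; nothing more can be done
None
```

I handed the job in at about 54 s: the lever is latched down, both cartons are upright and flat in the tote, and the other items are where they stood; the green carton may first have been let go about 5 mm above the floor, so I picked it up and set it down again gently.

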